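Shoot the deep lock bolt of a fixture riser with a T-key

ROBOT

A 6-joint arm with a two-finger parallel gripper is mounted at the origin on a cart in front of the work surface, level with it; the furniture and walls round the work are solid. World frame = base frame: x ahead of the robot, y to its left, z up, the work surface at z = 0. Lengths are in m, angles in rad, forces in N, time in s.
With the tool pointing down it reaches from about 0.275 to 0.825 m from the base axis. Payload 4.9 kg.
Tool frame: the origin (TCP) lies midway between the tips of the shut fingers; the grasp point (between the pads) lies 19 mm behind it (grip_point_offset is the distance from the TCP to the grasp point, in m); z points along the fingers, y is the line along which they close (so a half turn about z gives the same grasp; the last joint's range is limited). The gripper opens to 85 mm and grips with 20 to 120 N. Pads are 22 mm wide; open, the fingers measure 114 mm over their backs; the gripper's body (76 mm by 85 mm) begins 54 mm behind the grasp point. The pads swing forward as they close: fully open they stand 13 mm farther back than shut.
Start: joints at [1.117, 0.326, -0.193, 1.052, 0, 1.437], TCP at [0.173, 0.522, 0.231] pointing down, gripper open.
Joint ranges: [-2.65, 2.65], [-0.97, 1.79], [-1.3, 1.35], [-1.93, 2.1], [-1.47, 1.37], [-3.14, 3.14]. Speed limits (rad/s): [2.57, 2.57, 3.14, 3.14, 3.14, 3.14].

INTERFACE

Orientations are given as a rotation vector (axis times angle).
In Python, from cell import * gives the robot as it stands. Calls block until the motion is done:
- movep(position, orientation): joint-space move of the TCP to a pose.
- move_l(position, velocity=0.15, rot=None, until_force=None): straight line of the TCP; rot=None keeps the orientation; velocity is the mean speed in m/s. With until_force (N) it stops when the force on the tool has changed by that much, and returns True; else False.
- set_joints(angles): joint-space move.
- let_go() and grab(newtons=None): open the fingers fully, or close them until they stop; newtons is the grip in N (None keeps the last).
- sleep(seconds).
- ik(position, orientation): joint angles nearest the present ones, or None.
- get_state(): the state.
- grab_frame(name): name is "side" or "top" or "wrist"; returns a dict with "img" (480x640x3 uint8, red, green, blue), "fx", "fy", "cx", "cy" (pixels), "cam_to_world" (4x4, takes a point from camera to world coordinates); the wrist camera has in their place "T_tool_cam" (4x4, takes a point from camera to tool coordinates, whose origin is the TCP and whose axes are the flange's). Camera axes: x right, y down, z forward; pixel columns grow to the right and rows downward; lengths in m; the calibration is good to about 2 mm. A picture is of the moment at which its call begins: read the wrist's pose just before it. There is no depth.
A pose or a line that the arm cannot do raises MotionError and nothing moves.
- sign_off(): hands the job in; it is judged then, once.
Trained networks look in the newest picture that a camera, given by its name, has taken for a name from the list of things; names that differ only in an ending like _2 or _b are one class to them, and where a whole thing is asked for, a point or a joint stands for the part that bears it (a point fixed in the world has none). Each returns a list of dicts, best first, with "score" (0 to 1); they miss things now and then, are a little off and sometimes report something else, mostly with a low value. They report only what shows in the picture. A call takes as long as a camera call.
- spot_in(camera, name): "centre" ([column, row] in pixels, amid what is visible of it).
- silhouettes(camera, name): "mask" (480x640 bool, what is visible of it) and "centre" ([column, row] in pixels, amid what is visible of it).
- tip_of(camera, name): "centre" ([column, row] in pixels: a listed point, or the origin of a listed thing).
The state is a dict: "clock": time; "q": joint angles; "joint_velocities": joint speeds; "tau": joint torques, N m; "position": TCP position; "eef_rot": TCP orientation; "contact_force": force on the tool from outside, world axes, zero at the start; "wrist_torque": the same for the moment, N m; "finger_gap": opening from 0.0 (shut) to 1.0 (fully open); "grasp_force": force on a finger pad.
Only numpy, scipy, OpenCV 4.12 (cv2) and the standard library are available. Lean on these libraries where they do the work, as an engineer would, in place of code of your own. Each camera call takes 0.05 s, during which the arm holds its last target. There are 200 camera calls.

TASK

Take the red-handled T-key out of its stand, lower it down the blue guide tube of the fixture riser and feel for the square stem at the bottom until the key drops fully over it, then turn it clockwise (seen from above) until the brass lock bolt is fully home in its keeper. Go gently: press lightly on the sprung stem, stop turning as soon as the bolt is home, and never force the key. Finally draw the key out and put it back upright, fully down, in its stand, and leave the things around the work alone.

Things in the scene. Friction and masses are not known exactly. Their poses are not given: they have to be found in the camera images.
- key: The loose T-key: red crossbar, 12 mm round steel shank, dark square socket end; 158 mm tall, about 0.22 kg. Origin at the centre of its lower end, z up along it, crossbar along y. At the start it stands upright in the stand.
- key_bar (a point): Centre of the T-key's red crossbar: 90 mm long along this point's y, 14 mm wide along its x, 16 mm tall. Grip it here across the 14 mm, from above; the shank hangs below.
- key_foot (a point): Centre of the T-key's lower end, on its axis 150 mm below key_bar: the mouth of its socket, a square hole 11 mm wide and 12 mm deep with its sides along and across the crossbar. The socket end fits a 21 mm circle.
- riser: Fixed riser: aluminium plate (150 x 96 x 14 mm) with an upright blue guide tube, 42 mm across, 130 mm tall. Origin on the tube's axis at bench height, z up. On its front (-x) are a brass lock bolt and a dark keeper fork.
- shaft_mouth (a point): Centre of the tube's open top, on its axis, 130 mm above the bench; z up. The bore is 26 mm across and widens to about 36 mm in the top 14 mm; from 58 mm above the bench downward a steel guide bush with a coned mouth narrows it to 22.6 mm.
- stem_place (a point): Fixed point on the tube's axis where the top of the brass square stem (10 mm wide, top bevelled) stands at rest, 46 mm above the bench. Its angle is not measured (this point's axes do not show it): it differs every time, repeats every 90 degrees and is never in line with the plate. An unaligned key rests with its foot at this height; aligned within about 5 degrees, it drops 12 mm further.
- lock_bolt (a joint): How far the brass bolt is out, m: 0 at the start, 0.017 fully home. Geared to the stem, 0.020 m per rad clockwise: the stem turns 49 degrees to a hard stop. It resists with 0.06 N m and stays where left; the socket has up to 6 degrees of play either way. The stem is sprung: it gives up to 6 mm downward (4 N at first, 10 N at the end), then is rigid. Over 0.2 N m would harm it.
- stand_floor (a point): Centre of the floor of the key's fixed stand, 12 mm above the bench; z up. The stand is a dark 80 mm square foot with a steel tube; its bore is 25 mm across, about 36 mm at the rim 64 mm above this point. With the key fully down its foot rests on this floor.
- spray_can: Tall green aerosol can, 58 mm across, 211 mm tall, a bystander; origin at the centre of its underside.
- oil_bottle: Small white oil bottle with red cap, 35 mm across, 90 mm tall, a bystander; origin at the centre of its underside.
- dial_indicator: Dial indicator lying on its back, 97 x 61 x 19 mm, a bystander.
- feeler_gauge: Folded feeler gauge, 22 x 97 x 10 mm, a bystander.
- pliers_red: Pliers with red handles, 51 x 165 x 11 mm, a bystander.

How it is judged:
By the outcome, as a careful person would: the job done as asked, in the order asked, and still so for the second after the job is handed in, with the robot touching nothing.
It also fails if it takes over 64 s, if anything falls off the work surface, if the arm or the gripper's body presses on something with over 40 N, if the wrist force passes 120 N, or if a joint passes its speed limit or range.

## Working session

There is one attempt and no reset: what is moved stays moved. The work goes in short steps, each a Python script; the robot and the scene stay as the last script left them, time stands still between calls to the robot, and variables do not carry over. Pictures are saved under pics/ and viewed, at most 10 in all, crops included, and the job is handed in when it is done.

```bash
ls; mkdir -p pics
python3 - <<'E'
from cell import *
import cv2
for c in ("side","top"):
    f=grab_frame(c); cv2.imwrite(f"pics/{c}0.png",f["img"][:,:,::-1])
    print(c,f["fx"],f["cx"],f["cy"],f["cam_to_world"].round(3).tolist() if hasattr(f["cam_to_world"],'round') else f["cam_to_world"])
    for n in ("key_bar","key_foot","shaft_mouth","stem_place","stand_floor","riser","key","lock_bolt","spray_can","oil_bottle"):
        print(n,[(d["centre"],round(d["score"],2)) for d in tip_of(c,n)[:2]])
s=get_state();print(s)
E
```

```text
pics
side 526.8069390297424 318.86578920528626 242.1434515972151 [[-0.988, -0.089, 0.124, 0.457], [-0.152, 0.478, -0.865, 1.193], [0.017, -0.874, -0.486, 0.625], [0.0, 0.0, 0.0, 1.0]]
key_bar [([381.4, 193.6], 0.68)]
key_foot [([261.4, 294.8], 0.61)]
shaft_mouth []
stem_place [([340.3, 301.0], 0.88)]
stand_floor [([376.9, 248.4], 0.94)]
riser [([339.9, 318.4], 0.83)]
key [([341.4, 377.3], 0.37), ([270.8, 327.3], 0.25)]Traceback (most recent call last):
  File "<stdin>", line 7, in <module>
ValueError: it knows: dial_indicator, feeler_gauge, key, key_bar, key_foot, oil_bottle, pliers_red, riser, shaft_mouth, spray_can, stand_floor, stem_place
```

```bash
cat > h.py <<'E'
from cell import *
import numpy as np, cv2
from scipy.spatial.transform import Rotation as R
def ray(f,uv,T=None):
    T=np.array(f["cam_to_world"]) if T is None else T
    d=T[:3,:3]@np.array([(uv[0]-f["cx"])/f["fx"],(uv[1]-f["cy"])/f["fy"],1]); return T[:3,3],d
def at_z(f,uv,z,T=None):
    o,d=ray(f,uv,T); return (o+d*(z-o[2])/d[2]).round(4)
def wristT(f,s):
    T=np.eye(4);T[:3,:3]=R.from_rotvec(s["eef_rot"]).as_matrix();T[:3,3]=s["position"]
    return T@np.array(f["T_tool_cam"])
Z=dict(key_bar=.162,key_foot=.012,shaft_mouth=.13,stem_place=.046,stand_floor=.012,riser=0,key=.012,spray_can=0,oil_bottle=0,dial_indicator=.01,feeler_gauge=.005,pliers_red=.005)
E
python3 - <<'E'
from h import *
for c in ("side","top"):
    f=grab_frame(c); cv2.imwrite(f"pics/{c}0.png",f["img"][:,:,::-1])
    for n in Z:
        print(c,n,[(d["centre"],round(d["score"],2),at_z(f,d["centre"],Z[n]).tolist()) for d in tip_of(c,n)[:2]])
s=get_state();print(s["position"],s["eef_rot"],s["clock"],np.array(grab_frame("wrist")["T_tool_cam"]).round(3).tolist())
E
```

```text
side key_bar [([381.7, 191.3], 0.56, [0.4738, 0.1177, 0.162])]
side key_foot [([384.6, 191.4], 0.16, [0.4711, -0.2317, 0.012])]
side shaft_mouth [([342.3, 259.9], 0.81, [0.5308, 0.371, 0.13])]
side stem_place [([343.0, 299.1], 0.87, [0.5258, 0.3746, 0.046])]
side stand_floor [([378.9, 250.8], 0.69, [0.4691, 0.1186, 0.012])]
side riser [([340.5, 314.9], 0.61, [0.5302, 0.3634, 0.0])]
side key [([341.2, 375.7], 0.56, [0.5084, 0.5431, 0.012]), ([284.6, 258.6], 0.25, [0.6778, 0.1929, 0.012])]
side spray_can [([286.2, 233.0], 0.86, [0.7042, 0.0501, 0.0])]
side oil_bottle [([271.8, 325.7], 0.66, [0.6546, 0.4197, 0.0]), ([280.7, 233.0], 0.22, [0.7177, 0.0526, 0.0])]
side dial_indicator [([263.6, 294.4], 0.68, [0.691, 0.3357, 0.01])]
side feeler_gauge [([284.1, 263.1], 0.65, [0.6773, 0.201, 0.005])]
side pliers_red [([340.6, 373.4], 0.76, [0.5107, 0.5304, 0.005])]
top key_bar [([436.6, 309.1], 0.97, [0.4725, 0.123, 0.162]), ([423.3, 306.5], 0.73, [0.4765, 0.1442, 0.162])]
top key_foot []
top shaft_mouth [([278.9, 270.3], 0.88, [0.5339, 0.3758, 0.13]), ([389.6, 192.8], 0.54, [0.6626, 0.1933, 0
[... 223 characters left out ...]
.79, [0.473, 0.1197, 0.012]), ([284.2, 273.4], 0.49, [0.5301, 0.3734, 0.012])]
top spray_can [([453.1, 177.3], 0.71, [0.7104, 0.0594, 0.0])]
top oil_bottle [([259.1, 202.0], 0.81, [0.6629, 0.4216, 0.0])]
top dial_indicator [([317.9, 184.1], 0.82, [0.6953, 0.3121, 0.01]), ([425.9, 304.0], 0.42, [0.4747, 0.1136, 0.01])]
top feeler_gauge [([392.3, 191.5], 0.61, [0.6827, 0.1738, 0.005])]
top pliers_red [([202.3, 284.3], 0.6, [0.5097, 0.5244, 0.005]), ([287.4, 272.5], 0.49, [0.5318, 0.3679, 0.005])]
[0.17290907 0.52212229 0.23129392] [ 5.00220418e-01  3.10151292e+00 -1.43891884e-05] 1.7 [[0.001, -0.954, -0.298, 0.077], [1.0, 0.001, 0.0, -0.001], [0.0, -0.298, 0.954, -0.143], [0.0, 0.0, 0.0, 1.0]]
```

View pics/side0.png

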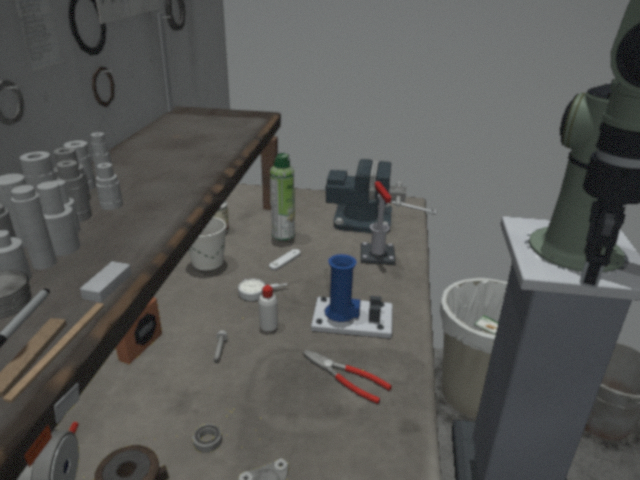

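View pics/top0.png

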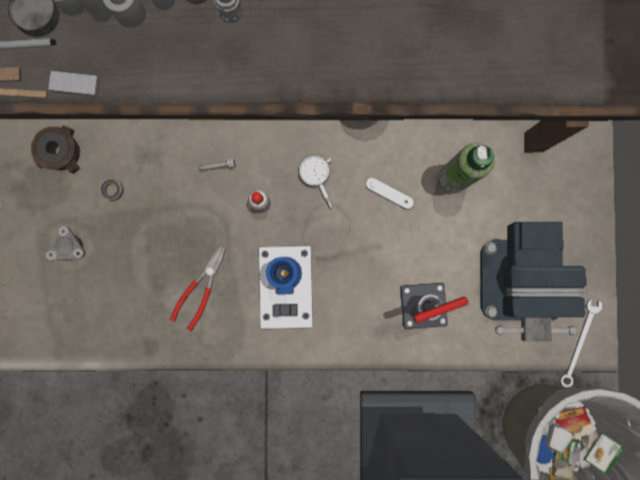

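The side view shows the riser tube at about (342,260–315), and the key in its stand at (380,190–250). The top view shows the stand at (424,306), the red bar from (416,318) to (467,300), and the tube at (284,272). Next I'll look closely with the wrist camera.

```bash
cat >> h.py <<'E'
def down(a):  # tool pointing down, tool x at world yaw a
    return R.from_matrix(np.array([[np.cos(a),np.sin(a),0],[np.sin(a),-np.cos(a),0],[0,0,-1]])).as_rotvec()
def yaw():
    m=R.from_rotvec(get_state()["eef_rot"]).as_matrix(); return np.arctan2(m[1,0],m[0,0])
def cam_over(xy,a,z):
    movep([xy[0]-.077*np.cos(a),xy[1]-.077*np.sin(a),z],down(a))
def snap(name):
    s=get_state(); f=grab_frame("wrist"); cv2.imwrite(f"pics/{name}.png",f["img"][:,:,::-1]); return f,wristT(f,s)
E
python3 - <<'E'
from h import *
for p in ([.455,.35,.2],[.47,.12,.2]):
    for a in np.radians([-150,-90,-30,0,30,90,150,180]):
        q=ik(p,down(a)); print(p[1],round(np.degrees(a)),None if q is None else np.round(q,2).tolist())
E
```

```text
0.35 -150 [0.53, 0.39, -0.18, 1.0, 0.0, 0.0]
0.35 -90 [0.53, 0.39, -0.18, 1.0, 0.0, -1.04]
0.35 -30 [0.53, 0.39, -0.18, 1.0, -0.0, -2.09]
0.35 0 [0.53, 0.39, -0.18, 1.0, 0.0, -2.61]
0.35 30 [0.53, 0.39, -0.18, 1.0, -0.0, -3.14]
0.35 90 [0.53, 0.39, -0.18, 1.0, 0.0, 2.1]
0.35 150 [0.53, 0.39, -0.18, 1.0, -0.0, 1.05]
0.35 180 [0.53, 0.39, -0.18, 1.0, 0.0, 0.53]
0.12 -150 [0.1, 0.23, -0.41, 0.93, 0.0, -0.43]
0.12 -90 [0.1, 0.23, -0.41, 0.93, 0.0, -1.47]
0.12 -30 [0.1, 0.23, -0.41, 0.93, -0.0, -2.52]
0.12 0 [0.1, 0.23, -0.41, 0.93, 0.0, -3.04]
0.12 30 [0.1, 0.23, -0.41, 0.93, -0.0, 2.72]
0.12 90 [0.1, 0.23, -0.41, 0.93, 0.0, 1.67]
0.12 150 [0.1, 0.23, -0.41, 0.93, 0.0, 0.62]
0.12 180 [0.1, 0.23, -0.41, 0.93, 0.0, 0.1]
```

Run:
```python
from h import *
cam_over([.532,.372],np.pi,.18); sleep(.2)
f,T=snap("w_tube"); print(f["fx"],f["cx"],f["cy"],T[:3,3])
for n in ("shaft_mouth","stem_place"):
    print(n,[(d["centre"],round(d["score"],2),at_z(f,d["centre"],Z[n],T).tolist()) for d in tip_of("wrist",n)[:2]])
p=(f["cx"]-100,f["cy"]-260); 
c=f["img"][0:200,220:420,::-1]; cv2.imwrite("pics/w_tube_c.png",cv2.resize(c,None,fx=3,fy=3,interpolation=cv2.INTER_CUBIC))
# key
a=np.radians(-71); cam_over([.47,.12],a,.29); sleep(.2)
f,T=snap("w_key")
for n in ("key_bar","stand_floor"):
    print(n,[(d["centre"],round(d["score"],2),at_z(f,d["centre"],Z[n],T).tolist()) for d in tip_of("wrist",n)[:2]])
hsv=cv2.cvtColor(f["img"],cv2.COLOR_RGB2HSV); m=((hsv[...,0]<8)|(hsv[...,0]>172))&(hsv[...,1]>150)&(hsv[...,2]>60)
n,l,st,ce=cv2.connectedComponentsWithStats(m.astype(np.uint8)); i=1+st[1:,4].argmax()
pts=np.argwhere(l==i)[:,::-1].astype(np.float32); P=np.array([at_z(f,p,.170,T)[:2] for p in pts],np.float32)
print("rect",cv2.minAreaRect(P*1000),st[i]); d=np.linalg.svd((P-P.mean(0))[::5],full_matrices=False)[2][0]; print("bar yaw",np.degrees(np.arctan2(d[1],d[0])))
print(get_state()["clock"])
```

```text
392.13895406659515 318.6401351027854 238.58168365279968 [0.53071366 0.37272305 0.32299546]
shaft_mouth [([319.9, 112.7], 0.85, [0.5293, 0.3733, 0.13])]
stem_place [([317.6, 114.4], 0.71, [0.5298, 0.372, 0.046])]
key_bar [([317.6, 109.9], 0.86, [0.4704, 0.1173, 0.162])]
stand_floor [([316.2, 111.7], 0.6, [0.4722, 0.1175, 0.012])]
rect ((471.1116943359375, 117.64247131347656), (13.666305541992188, 88.08890533447266), 20.611196517944336) [ 304   33   25  147 3052]
bar yaw 109.90769
5.9667
```

View pics/w_tube_c.png

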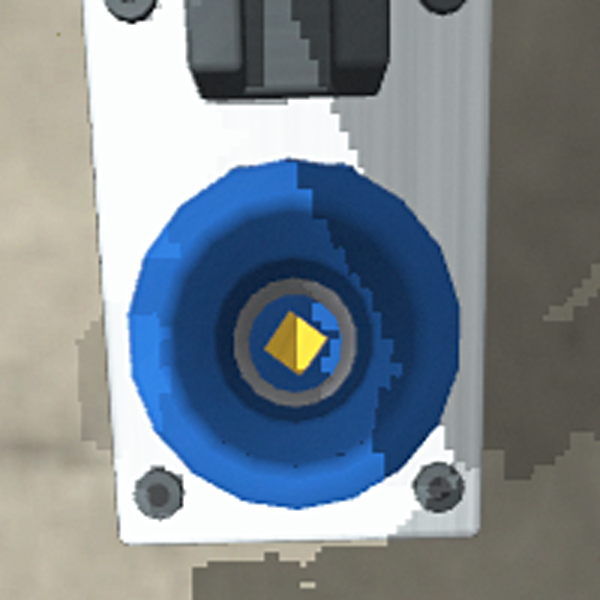

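View pics/w_key.png

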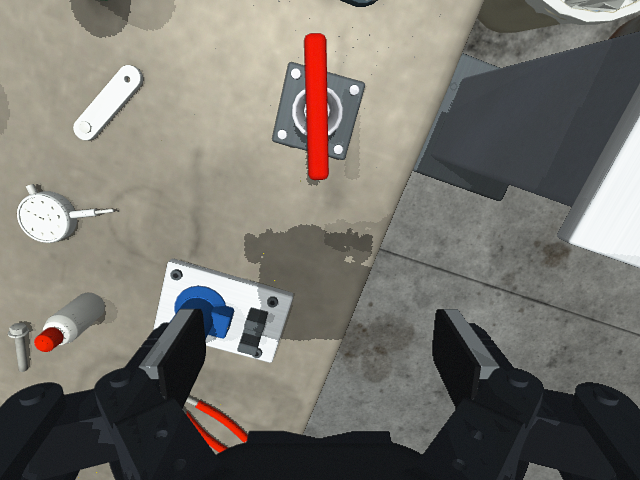

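The tube view shows the yellow square stem centred at about crop (296,342), roughly diamond-shaped in the image, inside the grey bush. The key view shows the bar centred at (317,107) over the stand. Now I'll compute the stem angle and grasp the key.

Run:
```python
from h import *
# stem angle from the saved tube picture (camera pose as printed; tool yaw pi)
img=cv2.imread("pics/w_tube.png"); hsv=cv2.cvtColor(img,cv2.COLOR_BGR2HSV)
f=grab_frame("wrist"); T=wristT(f,dict(eef_rot=down(np.pi),position=[.609,.372,.18]))
print(T[:3,3])
def comp(m,near=(318,114)):
    n,l,st,ce=cv2.connectedComponentsWithStats(m.astype(np.uint8)); i=1+np.argmin(np.linalg.norm(ce[1:]-near,axis=1)-.02*st[1:,4]); return np.argwhere(l==i)[:,::-1].astype(np.float32)
W=lambda p,z: np.array([at_z(f,q,z,T)[:2] for q in p],np.float32)*1000
y=comp((hsv[...,0]>15)&(hsv[...,0]<35)&(hsv[...,1]>120)&(hsv[...,2]>90))
print("stem",len(y),cv2.minAreaRect(W(y,.043)))
b=comp((hsv[...,0]>100)&(hsv[...,0]<125)&(hsv[...,1]>120)); print("tube",len(b),cv2.minEnclosingCircle(W(b,.13)))
a=np.radians(-70.1)
movep([.4711,.1176,.23],down(a)); move_l([.4711,.1176,.143],velocity=.12)
print(get_state()["contact_force"]); grab(60); s=get_state(); print(s["finger_gap"],s["grasp_force"],s["contact_force"],s["wrist_torque"])
print(move_l([.4711,.1176,.30],velocity=.12)); sleep(.2); s=get_state(); print(s["contact_force"],s["wrist_torque"],s["finger_gap"],s["position"],s["clock"])
f=grab_frame("side"); cv2.imwrite("pics/side1.png",cv2.resize(f["img"][130:290,280:480,::-1],None,fx=3,fy=3))
```

```text
[0.5330744  0.37326529 0.32258368]
stem 226 ((531.7889404296875, 372.9313049316406), (9.884781837463379, 9.980467796325684), 55.35928726196289)
tube 8633 ((531.7990112304688, 372.7754211425781), 26.09956169128418)
[0.52443379 0.30538142 0.41462167]
0.15405367153045635 58.64833474159241 [0.89992986 0.58725802 2.01634254] [-0.01269298 -0.13281194 -0.0519902 ]
False
[ 0.47809347 -0.14086313 -2.55709289] [-0.01423787 -0.01280112  0.00486656] 0.1540803018559238 [0.47086372 0.11756567 0.29953208] 9.6833
```

View pics/side1.png

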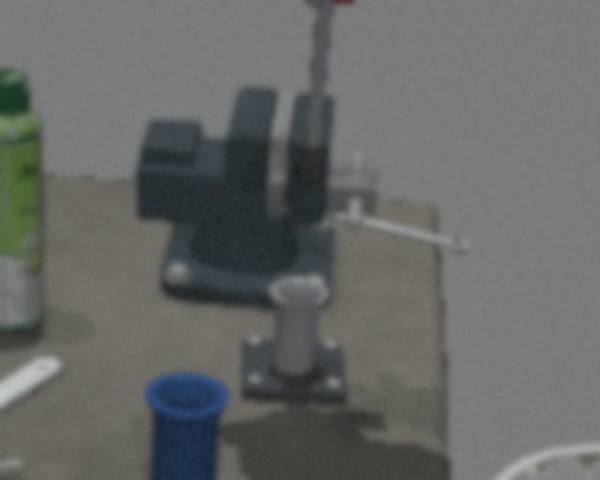

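Key held (gap matches 14 mm). Move over the tube and check the foot against the mouth in one picture.

Run:
```python
from h import *
movep([.530,.3725,.30],down(np.radians(-35.5))); sleep(.3)
f,T=snap("w_over"); s=get_state(); print(s["position"],np.degrees(yaw()),s["contact_force"],s["wrist_torque"],s["q"][5],s["clock"])
fz=s["position"][2]-.131
for n,z in (("key_foot",fz),("shaft_mouth",.13),("stem_place",.046),("riser",0)):
    print(n,[(d["centre"],round(d["score"],2),at_z(f,d["centre"],z,T).tolist()) for d in tip_of("wrist",n)[:2]])
def proj(p):
    c=np.linalg.inv(T)@np.r_[p,1]; return [f["cx"]+f["fx"]*c[0]/c[2],f["cy"]+f["fy"]*c[1]/c[2]]
print("expected foot px",proj([*s["position"][:2],fz]),"mouth",proj([.53,.3725,.13]))
```

```text
[0.53033439 0.37161889 0.3004766 ] -35.5846168866501 [ 0.31924794  0.13005229 -1.79893702] [ 0.03282985 -0.02954389  0.01253767] -2.0231781264670157 11.1083
key_foot [([229.2, 275.2], 0.64, [0.5372, 0.4482, 0.1695])]
shaft_mouth [([316.5, 211.6], 0.7, [0.5314, 0.3718, 0.13])]
stem_place [([319.8, 197.6], 0.75, [0.5254, 0.3724, 0.046])]
riser [([262.3, 20.5], 0.73, [0.6991, 0.3196, 0.0]), ([318.0, 189.3], 0.57, [0.5268, 0.3738, 0.0])]
expected foot px [np.float64(317.2047968032235), np.float64(225.33370547221713)] mouth [np.float64(316.7509902945937), np.float64(213.46617120314374)]
```

View pics/w_over.png

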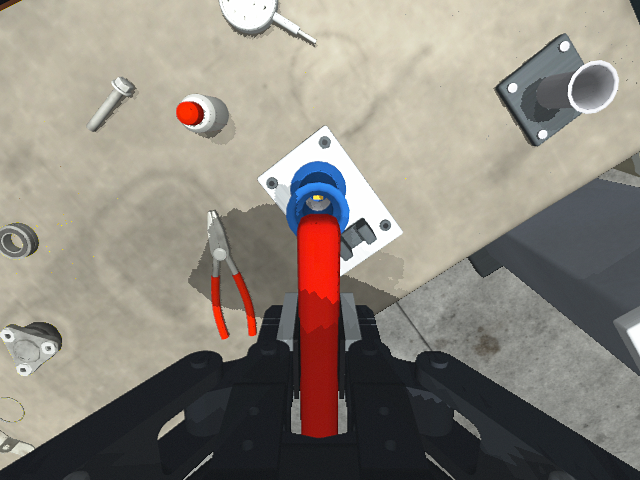

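The bar hides the foot; the tube mouth at (318,210) lies where expected. Descend with guard.

Run:
```python
from h import *
def st(t): s=get_state(); print(t,s["position"].round(4),np.degrees(yaw()).round(2),s["contact_force"].round(2),s["wrist_torque"].round(3),round(s["clock"],2))
st("0")
x,y=.5305,.3722
move_l([x,y,.27],velocity=.1); st("mouth")
for z,v in ((.21,.06),(.195,.03),(.184,.03)):
    h=move_l([x,y,z],velocity=v,until_force=5); st((z,h))
    if h: break
```

```text
0 [0.5301 0.3723 0.3001] -35.52 [-0.7  -0.85 -2.11] [-0.019  0.015 -0.091] 11.31
mouth [0.5302 0.3721 0.2698] -35.49 [-0.52 -0.45 -2.13] [ 0.023 -0.007 -0.012] 11.76
(0.21, False) [0.5308 0.3724 0.2106] -35.5 [ 0.61 -0.56 -1.65] [ 0.005 -0.002  0.036] 12.91
(0.195, False) [0.5305 0.3722 0.1949] -35.5 [ 0.55 -0.8  -2.46] [-0.024 -0.019 -0.023] 13.56
(0.184, False) [0.5304 0.3721 0.1837] -35.5 [-0.53  0.19 -1.99] [-0.038  0.023  0.029] 14.07
```

```bash
cat >> h.py <<'E'
def st(t): s=get_state(); print(t,s["position"].round(4),np.degrees(yaw()).round(2),s["contact_force"].round(2),s["wrist_torque"].round(3),round(s["clock"],2)); return s
X,Y=.5305,.3722
E
python3 - <<'E'
from h import *
h=move_l([X,Y,.166],velocity=.015,until_force=3.5); st(h)
E
```

```text
False [0.5306 0.3722 0.1661] -35.5 [-0.61 -0.72 -2.55] [ 0.012  0.001 -0.009] 15.43
```

Run:
```python
from h import *
h=move_l([X,Y,.160],velocity=.01,until_force=3); s=st(h)
```

```text
True [0.5305 0.3722 0.1644] -35.5 [0.51 0.12 2.2 ] [ 0.086 -0.142  0.015] 15.74
```

Engaged: contact came at foot ≈ 33 mm rather than at 46 mm. Ease the pressure and turn clockwise, watching torque.

```bash
cat >> h.py <<'E'
def tz(n=4):
    v=[]
    for _ in range(n): v.append(get_state()["wrist_torque"][2]); sleep(.03)
    return np.mean(v)
def turn(a,z=.165):
    move_l([X,Y,z],rot=down(np.radians(a))); sleep(.05); return tz()
E
python3 - <<'E'
from h import *
a=-35.5; print("base",turn(a))
while a>-78:
    a-=5 if a>-70 else 2
    t=turn(a); print(round(a,1),round(np.degrees(yaw()),1),t.round(3))
    if abs(t)>.11: break
st("")
E
```

```text
base -0.015390696387929278
-40.5 -40.4 0.029
-45.5 -45.4 0.005
-50.5 -50.4 0.016
-55.5 -55.4 0.004
-60.5 -60.4 -0.009
-65.5 -65.4 0.034
-70.5 -70.4 0.025
-72.5 -72.5 0.037
-74.5 -74.5 0.039
-76.5 -76.5 0.062
-78.5 -78.5 0.032
 [0.5305 0.3722 0.165 ] -78.47 [-1.08  0.25  2.16] [0.088 0.121 0.084] 20.94
```

Run:
```python
from h import *
t=grab_frame("top")["img"][225:345,225:345]; s=grab_frame("side")["img"][250:350,290:410]; s=np.vstack([s,np.zeros((20,120,3),np.uint8)])
o=cv2.imread("pics/side0.png")[250:350,290:410]; o=np.vstack([o,np.zeros((20,120,3),np.uint8)])
cv2.imwrite("pics/bolt.png",cv2.resize(np.hstack([t[:,:,::-1],s[:,:,::-1],o]),None,fx=2.2,fy=2.2,interpolation=cv2.INTER_CUBIC))
```

```text
(no output)
```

View pics/bolt.png

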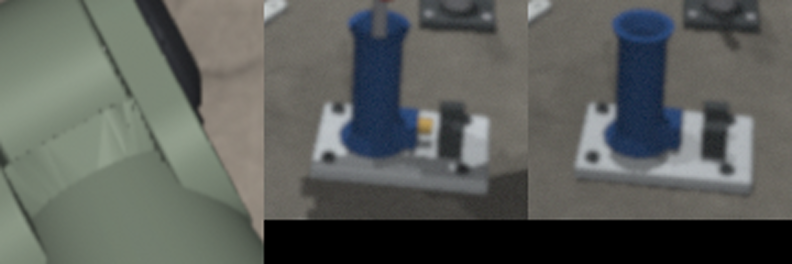

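The middle panel shows the brass bolt emerging (about (425,127)) with a gap left to the keeper. Continue finely.

Run:
```python
from h import *
a=-78.5
while a>-96:
    a-=1.5 if a>-84 else 1
    move_l([X,Y,.165],rot=down(np.radians(a))); sleep(.05); t=tz(7); print(round(a,1),round(np.degrees(yaw()),1),t.round(3))
    if abs(t)>.105: break
st("")
s=grab_frame("side")["img"][270:350,310:410]
cv2.imwrite("pics/bolt2.png",cv2.resize(s[:,:,::-1],None,fx=5,fy=5,interpolation=cv2.INTER_CUBIC))
```

```text
-80.0 -80.0 0.059
-81.5 -81.5 0.054
-83.0 -83.0 0.022
-84.5 -84.5 0.058
-85.5 -85.5 0.043
-86.5 -86.5 0.056
-87.5 -87.5 0.046
-88.5 -88.5 0.046
-89.5 -89.5 0.043
-90.5 -90.5 0.042
-91.5 -91.5 0.049
-92.5 -92.5 0.06
-93.5 -93.5 0.093
-94.5 -94.5 0.145
 [0.5305 0.3722 0.165 ] -94.5 [-0.43  1.14  2.19] [0.225 0.123 0.11 ] 28.51
```

View pics/bolt2.png

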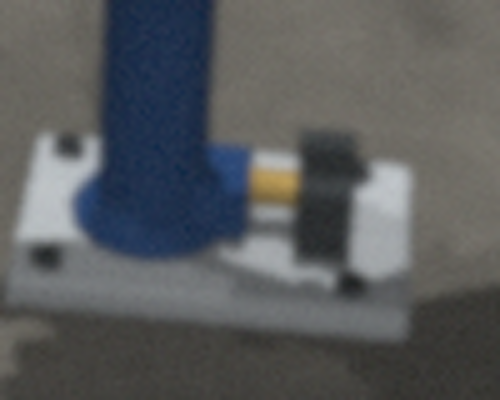

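Torque rises steeply at −94.5°, and the picture shows the bolt reaching into the keeper fork at about (275,185)–(300,185). Back off within the play, withdraw, and return to the stand.

Run:
```python
from h import *
a=np.radians(-89.5)
print("relieved",turn(-89.5))
move_l([X,Y,.185],velocity=.04); st("out")
move_l([X,Y,.30],velocity=.1); st("up")
b=down(np.radians(-70.1)); x,y=.4711,.1176
movep([x,y,.30],b); sleep(.1); st("over")
move_l([x,y,.225],velocity=.12); 
for z,v in ((.19,.05),(.150,.05),(.138,.015)):
    h=move_l([x,y,z],velocity=v,until_force=5); st((z,h))
    if h: break
```

```text
relieved 0.015230514011021653
out [0.5304 0.372  0.185 ] -89.51 [ 0.52  0.52 -1.78] [-0.013  0.01  -0.026] 29.64
up [0.5302 0.372  0.2991] -89.5 [-1.1   0.32 -2.95] [0.038 0.016 0.009] 30.94
over [0.4717 0.1185 0.3   ] -70.03 [-0.17  0.71 -2.4 ] [-0.07  -0.024  0.054] 32.07
(0.19, False) [0.4713 0.1176 0.1902] -70.1 [-0.94 -0.64 -2.48] [-0.024 -0.043  0.04 ] 33.69
(0.15, False) [0.4713 0.1176 0.1502] -70.1 [ 0.82  0.13 -2.1 ] [ 0.002 -0.04  -0.001] 34.64
(0.138, True) [0.4714 0.1176 0.1433] -70.1 [ 0.41 -0.19  4.21] [0.001 0.101 0.012] 35.17
```

Contact exactly at the floor height (.143). Release, withdraw, check.

Run:
```python
from h import *
x,y=.4711,.1176
let_go(); sleep(.2); move_l([x,y,.25],velocity=.12)
movep([.36,.0,.33],down(np.radians(-70.1))); sleep(.3); st("")
print(get_state()["finger_gap"])
a=grab_frame("side")["img"][150:350,240:440]; b=grab_frame("top")["img"][220:340,250:490]
b=cv2.resize(b,(400,200)); cv2.imwrite("pics/end.png",cv2.resize(np.vstack([np.hstack([a,a*0]),b])[:,:,::-1],None,fx=1.5,fy=1.5,interpolation=cv2.INTER_CUBIC))
```

```text
[0.3603 0.0005 0.3293] -70.02 [-0.18  0.46 -1.01] [-0.002  0.03  -0.03 ] 38.17
1.0006757977031506
```

View pics/end.png

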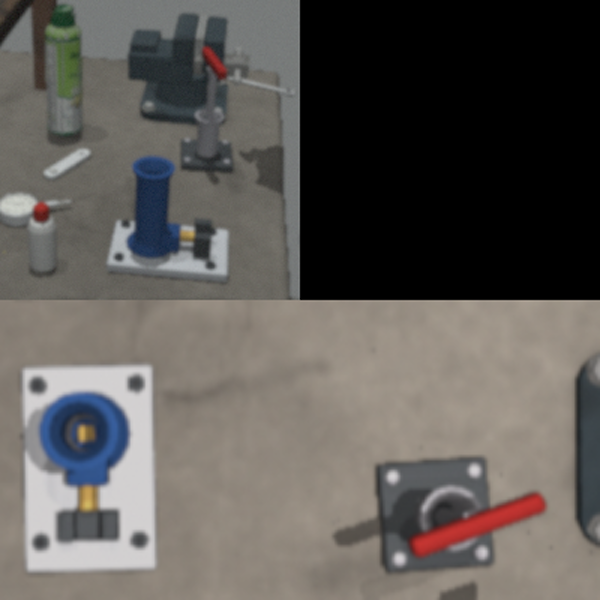

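The key stands in its stand as at the start. The bolt spans the gap into the keeper at (88,498–520), and the stem at (87,432) has turned to about plate alignment, which matches the full 49°.

```bash
python3 -c "
from cell import *
print(sign_off())"
```

```text
the job is handed in; nothing more can be done
None
```

The job is handed in at about 38 s of the 64 s allowed: the key found the stem, the bolt was turned to its hard stop (about 0.15 N m measured, under the 0.2 N m limit), the final pictures show it in its keeper, and the key is back upright and fully down in its stand.

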